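# Tap home three mould ejector heads in order

### The job

Three steel ejector heads on the mould plate have been left standing up. With the fingertips, press each one gently straight down until it is fully home on its seat: first the round head, then the square one, then the oblong one, touching none before its turn. Do not pull a head up, do not touch the polished mould plate, and leave everything else where it is.

Things in the scene. Friction and masses are not known exactly. Their poses are not given: they have to be found in the camera images.
- mould: dark steel mould plate, 260 (its x) x 320 (its y) x 45 mm, fixed on the table, with shallow bright dished cavities (rings 3 mm high) on its top; origin at the centre of its underside, its top 45 mm higher. Three steel ejector heads stand on it, in any arrangement of three places that form a triangle, 100 to 200 mm apart
- round_ejector: seat of the round ejector, with the head it carries: a dark disc 68 mm diameter, 3 mm thick, fixed on the mould plate; origin under its centre (on the plate's top, straight below the head's centre), z up. The head: a round, 44 mm diameter steel flange, 8 mm thick, on a stem 16 mm in diameter, with a metal cap of the same shape, 32 mm diameter, on top
- round_top (a point): centre of the flat top of the round head's cap, 8 mm above its flange: press here. The cap is sprung: over 4 N it gives, 2 N per mm, up to 5 mm, and comes back when let go. Head fully home and cap free: this point is 19 mm above the mould plate's top, the flange on its seat; at the start 8 to 12 mm higher, with a gap under the flange
- round (a joint): how far the round head (its flange, not the give of the cap) is pushed down, m: 0.012 is fully home, on a firm stop; 0 to 0.004 at the start. It slides straight down only, against about 3 N of friction, stays where it is left and does not spring back
- square_ejector: seat of the square ejector, with the head it carries: a dark disc 68 mm diameter, 3 mm thick, fixed on the mould plate; origin under its centre (on the plate's top, straight below the head's centre), z up. The head: a square, 38 x 38 mm steel flange, 8 mm thick, on a stem 16 mm in diameter, with a metal cap of the same shape, 28 x 28 mm, on top
- square_top (a point): centre of the flat top of the square head's cap, 8 mm above its flange: press here. The cap is sprung: over 4 N it gives, 2 N per mm, up to 5 mm, and comes back when let go. Head fully home and cap free: this point is 19 mm above the mould plate's top, the flange on its seat; at the start 8 to 12 mm higher, with a gap under the flange
- square (a joint): how far the square head (its flange, not the give of the cap) is pushed down, m: 0.012 is fully home, on a firm stop; 0 to 0.004 at the start. It slides straight down only, against about 3 N of friction, stays where it is left and does not spring back
- oblong_ejector: seat of the oblong ejector, with the head it carries: a dark disc 68 mm diameter, 3 mm thick, fixed on the mould plate; origin under its centre (on the plate's top, straight below the head's centre), z up. The head: a oblong, 64 mm (its own x) by 30 mm (its own y) steel flange, 8 mm thick, on a stem 16 mm in diameter, with a metal cap of the same shape, 54 x 20 mm, on top
- oblong_top (a point): centre of the flat top of the oblong head's cap, 8 mm above its flange: press here. The cap is sprung: over 4 N it gives, 2 N per mm, up to 5 mm, and comes back when let go. Head fully home and cap free: this point is 19 mm above the mould plate's top, the flange on its seat; at the start 8 to 12 mm higher, with a gap under the flange
- oblong (a joint): how far the oblong head (its flange, not the give of the cap) is pushed down, m: 0.012 is fully home, on a firm stop; 0 to 0.004 at the start. It slides straight down only, against about 3 N of friction, stays where it is left and does not spring back
- paste_jar: bystander: small closed jar, 36 mm diameter, 40 mm tall, standing on the mould plate between the heads; origin under its centre
- drift: bystander: upright brass pin, 18 mm diameter, 50 mm tall, standing on the mould plate; origin under its centre
- stone: bystander: brick-red polishing stone stick, 50 x 13 x 13 mm, lying on the mould plate; origin under its centre
- screwdriver: bystander: screwdriver with a black handle lying on the table on the robot's left
- collar: bystander: steel ring, 60 mm outside, 20 mm tall, lying on the table on the robot's left
- mug: bystander: white mug, 76 mm diameter, 90 mm tall, on the table on the robot's right
- weight: bystander: brass weight with a small knob, 48 mm diameter, 62 mm tall, on the table on the robot's right

How it is judged:
By the outcome, as a careful person would: the job done as asked, in the order asked, and still so for the second after the job is handed in, with the robot touching nothing.
It also fails if it takes over 42 s, if anything falls off the work surface, if the arm or the gripper's body presses on something with over 40 N, if the wrist force passes 120 N, or if a joint passes its speed limit or range.

### The arm

A 6-joint arm with a two-finger parallel gripper is mounted at the origin on the work surface. World frame = base frame: x ahead of the robot, y to its left, z up, the work surface at z = 0. Lengths are in m, angles in rad, forces in N, time in s.
With the tool pointing down it reaches from about 0.35 to 0.85 m from the base axis. Payload 8.1 kg.
Tool frame: the origin (TCP) lies at the very end of the fingers, on their centre line; the grasp point (between the pads) lies 19 mm behind it (bot.grasp_offset is the distance from the TCP to the grasp point, in m); z points along the fingers, y is the line along which they close (so a half turn about z gives the same grasp; the last joint's range is limited). The gripper opens to 85 mm and grips with 20 to 120 N. Pads are 22 mm wide; open, the fingers measure 114 mm over their backs; the gripper's body (76 mm by 85 mm) begins 54 mm behind the grasp point. The pads swing forward as they close: fully open they stand 13 mm farther back than shut.
Start: joints at [1.052, 0.13, 1.488, -0, 1.523, -0.085], TCP at [0.252, 0.544, 0.205] pointing down, gripper open.
Joint ranges: [-2.96, 2.96], [-0.89, 2.26], [0.02, 2.5], [-1.34, 4.48], [0, 2.73], [-2.66, 2.66]. Speed limits (rad/s): [2.39, 2.39, 2.79, 3.14, 3.14, 3.14].

### API

Orientations are given as a 3x3 rotation matrix whose columns are the frame's x, y, z axes.
In Python, from bench import bot, imaging gives the robot as it stands.
- The arm moves only by the tool jog_arm, never from a script. Its argument "rows" is a list of rows, each an object of numbers: "dx", "dy", "dz": the shift along the tool's x, y, z in units of 0.5 m (1.0 is 0.5 m); "yaw": the turn about the tool's z in units of 2 rad (1.0 is 2 rad). A call has 1 to 20 rows; each row shifts and turns the commanded pose from where the row before left it, along the tool's axes as they then stand; what a row does not reach is not made up. A row lasts 1/10 s, in which the tool goes at most 50 mm and 8.59 degrees, less where a joint would pass 70% of its speed; a pose out of reach is approached as far as the arm can. A call with a number of a shift or a turn outside -1 to 1 is refused whole. A call with a gripper value outside its range is refused whole. "jaw" is the closure, from 0 (fully open) to 1 (shut), set as the call begins (left out, the last holds). The fingers move at their own pace and stop on an object; "grip_force" is the grip in N (left out, the last holds). Time passes only in rows, so rows that do not move let the fingers close. It gives the time, the measured TCP pose, the force, the opening and the grip force at its end, in the units of the state.
- bot.get_state(): the state, without advancing time (a new reading comes with each control period).
- imaging.get_image(name): name is "scene" or "top" or "wrist"; returns the picture (400x640x3 uint8, blue, green, red); there is no depth.
- imaging.camera_model(name): a dict with "mtx" (3x3 intrinsics, pixels), "origin" and "orientation" of the camera in the world; the wrist camera has in their place "hand_eye" (4x4, takes a point from camera to tool coordinates, whose origin is the TCP and whose axes are the flange's). Camera axes: x right, y down, z forward; pixel columns grow to the right and rows downward; lengths in m; the calibration is good to about 2 mm. The wrist camera is an equidistant fisheye: a pixel r from the principal point sees the ray r / f radians off the axis. A picture is of the moment at which its call begins: read the wrist's pose just before it. camera_model takes no time and is no camera call.
- bot.finish_job(): hands the job in; it is judged then, once.
The state is a dict: "time_s": time; "joint_pos": joint angles; "dq": joint speeds; "effort": joint torques, N m; "tool_pos": TCP position; "tcp_rot": TCP orientation; "contact_force": force on the tool from outside, world axes, zero at the start; "torque": the same for the moment, N m; "opening": finger opening in m; "grip_force": force on a finger pad.
Only numpy, scipy, OpenCV 4.12 (cv2) and the standard library are available. Lean on these libraries where they do the work, as an engineer would, in place of code of your own. Each camera call takes 0.05 s, during which the arm holds its last target. There are 200 camera calls.

## Working session

There is one attempt and no reset: what is moved stays moved. The work goes in short steps, Python scripts to look and compute and a tool call to move; the robot and the scene stay as the last step left them, time stands still between calls to the robot, and variables do not carry over. Pictures are saved under pics/ and viewed, at most 10 in all, crops included, and the job is handed in when it is done.

Besides the shell and the picture viewer there is one more tool, called after "Call:" as name([rows], argument=value, ...), one row to a line, values as JSON. jog_arm: Moves the arm, as the interface text tells. Its arguments: {"type":"object","properties":{"rows":{"type":"array","items":{"type":"object","properties":{"dx":{"type":"number"},"dy":{"type":"number"},"dz":{"type":"number"},"yaw":{"type":"number"}}}},"jaw":{"type":"number"},"grip_force":{"type":"number"}},"required":["rows"]}

```bash
mkdir -p pics
python3 - <<'E'
from bench import bot, imaging
import cv2
s=bot.get_state();print({k:s[k] for k in("time_s","tool_pos","tcp_rot","contact_force","opening")})
for n in("top","scene"):
    cv2.imwrite(f"pics/{n}0.png",imaging.get_image(n));print(n,imaging.camera_model(n))
print(imaging.camera_model("wrist"))
E
```

```text
{'time_s': 0.0, 'tool_pos': array([0.25188661, 0.54390934, 0.20352173]), 'tcp_rot': array([[-9.07372222e-01,  4.20327021e-01, -9.19607617e-04],
       [ 4.20327999e-01,  9.07370798e-01, -1.61497957e-03],
       [ 1.55605543e-04, -1.85192443e-03, -9.99998273e-01]]), 'contact_force': array([-0.86533096,  0.01293998, -0.43214449]), 'opening': 0.08577968307977131}
top {'mtx': array([[369.20650033,   0.        , 316.2381331 ],
       [  0.        , 369.20650033, 200.00278763],
       [  0.        ,   0.        ,   1.        ]]), 'origin': array([ 0.29478194, -0.00431147,  1.12282594]), 'orientation': array([[-2.23385707e-02, -9.76000739e-01,  2.16618435e-01],
       [-9.99750227e-01,  2.19567381e-02, -4.16953706e-03],
       [-6.86762991e-04, -2.16657471e-01, -9.76247442e-01]])}
scene {'mtx': array([[502.26740996,   0.        , 314.21467608],
       [  0.        , 502.26740996, 204.56236323],
       [  0.        ,   0.        ,   1.        ]]), 'origin': array([1.07340876, 0.59085107, 1.00893719]), 'orientation': array([[-0.74379087,  0.49489507, -0.44928167],
       [ 0.66829752,  0.56307266, -0.48613538],
       [ 0.01239222, -0.66183688, -0.74954545]])}
{'mtx': array([[309.70691629,   0.        , 320.20587682],
       [  0.        , 309.70691629, 200.1473615 ],
       [  0.        ,   0.        ,   1.        ]]), 'hand_eye': array([[-6.41959866e-04, -9.63225621e-01, -2.68693116e-01,
         6.72067677e-02],
       [ 9.99999364e-01, -8.67612596e-04,  7.21072526e-04,
        -6.58931988e-04],
       [-9.27677064e-04, -2.68692482e-01,  9.63225565e-01,
        -1.70061638e-01],
       [ 0.00000000e+00,  0.00000000e+00,  0.00000000e+00,
         1.00000000e+00]])}
```

View pics/top0.png

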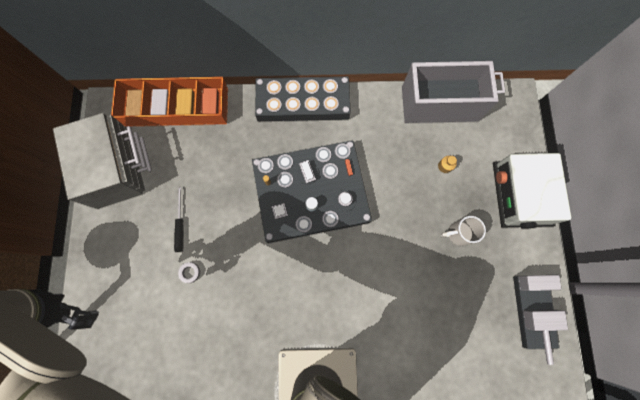

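View pics/scene0.png

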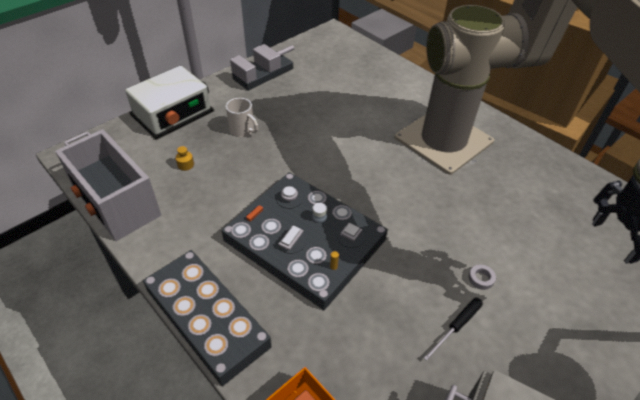

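The top view shows the round head near (345,199), the square near (279,211), the oblong near (307,171) and the jar at (311,203). In the scene view they are near (289,193), (351,231), (291,237) and (319,212).

```bash
cat > h.py <<'E'
import numpy as np, cv2
from bench import bot, imaging
def ray(n,p):
    c=imaging.camera_model(n);d=np.linalg.inv(c["mtx"])@[*p,1.]
    return c["origin"],c["orientation"]@d
def on(n,p,z):
    o,d=ray(n,p);return o+d*(z-o[2])/d[2]
def tri(p,q):
    o,d=ray("top",p);e,f=ray("scene",q)
    t=np.linalg.lstsq(np.c_[d,-f],e-o,rcond=None)[0];a,b=o+d*t[0],e+f*t[1]
    return (a+b)/2,np.linalg.norm(a-b)
def wray(p,pos,R):
    c=imaging.camera_model("wrist");m=c["mtx"];H=c["hand_eye"]
    u=np.array([(p[0]-m[0,2])/m[0,0],(p[1]-m[1,2])/m[1,1]]);r=np.hypot(*u)
    d=np.r_[u*np.sin(r)/max(r,1e-9),np.cos(r)]
    return pos+R@H[:3,3],R@H[:3,:3]@d
def won(p,z,pos,R):
    o,d=wray(p,pos,R);return o+d*(z-o[2])/d[2]
E
python3 - <<'E'
from h import *
for n,p,q in[("round",(345,199),(289,193)),("sq",(279,211),(351,231)),("obl",(307,171),(291,237)),("jar",(311.5,202.5),(319.5,208)),("drift",(266,178),(335,253))]:
    print(n,on("top",p,.074).round(4),tri(p,q)[0].round(4),tri(p,q)[1].round(4))
t=cv2.imread("pics/top0.png")[130:250,240:380];cv2.imwrite("pics/tc.png",cv2.resize(t,None,fx=5,fy=5,interpolation=2))
E
```

```text
round [ 0.5286 -0.0926  0.074 ] [ 0.5303 -0.093   0.0657] 0.0006
sq [0.4974 0.0996 0.074 ] [0.4988 0.1004 0.0664] 0.0003
obl [0.6161 0.0166 0.074 ] [0.6181 0.0176 0.065 ] 0.0022
jar [0.5204 0.0051 0.074 ] [0.5174 0.0062 0.0836] 0.003
drift [0.5973 0.1378 0.074 ] [0.5895 0.1361 0.0972] 0.0035
```

View pics/tc.png

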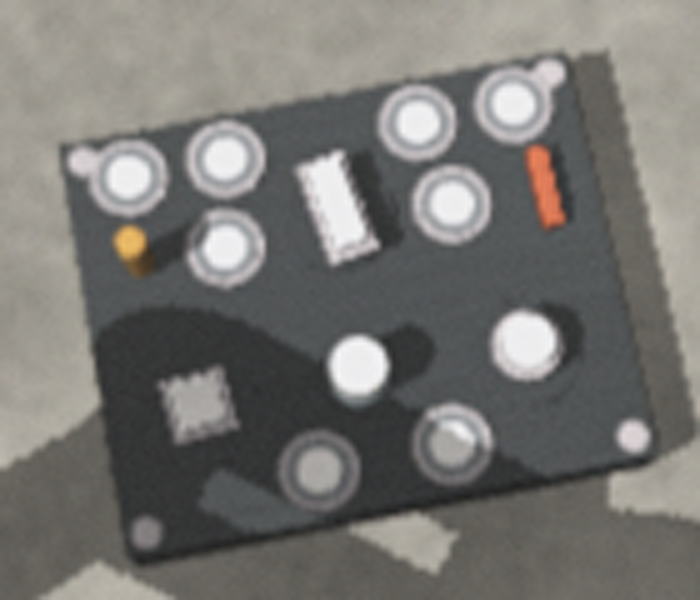

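The crop shows the round head at (525,345), the square at (198,404), tilted about 11°, and the oblong at (337,210), with its long axis about 17° off world x. I'm moving over the mould's centre with the jaw shut.

Call:
jog_arm([
  {"dx": -0.061,"dy": -0.045},
  {"dx": -0.061,"dy": -0.045},
  {"dx": -0.061,"dy": -0.045},
  {"dx": -0.061,"dy": -0.045},
  {"dx": -0.061,"dy": -0.045},
  {"dx": -0.061,"dy": -0.045},
  {"dx": -0.061,"dy": -0.045},
  {"dx": -0.061,"dy": -0.045},
  {"dx": -0.061,"dy": -0.045},
  {"dx": -0.061,"dy": -0.045},
  {"dx": -0.061,"dy": -0.045},
  {"dx": -0.061,"dy": -0.045},
  {"dx": -0.061,"dy": -0.045},
  {"dx": -0.061,"dy": -0.045},
  {"dx": -0.061,"dy": -0.045},
  {"dx": -0.061,"dy": -0.045},
], jaw=1)

```text
invalid input at $.rows[0]: expected keys dx, dy, dz, yaw
```

Call:
jog_arm([
  {"yaw": 0.055},
  {"yaw": 0.055},
  {"yaw": 0.055},
  {"yaw": 0.055},
  {"yaw": 0.055},
  {"yaw": 0.055},
  {"yaw": 0.055},
  {"yaw": 0.055},
  {},
  {},
  {},
])

```text
invalid input at $.rows[0]: expected keys dx, dy, dz, yaw
```

Run:
```python
from h import *
s=bot.get_state();im=imaging.get_image("wrist")
np.savez("w1.npz",pos=s["tool_pos"],R=s["tcp_rot"]);cv2.imwrite("pics/w1.png",im)
print({k:s[k] for k in("time_s","tool_pos","tcp_rot","contact_force","opening","joint_pos")})
```

```text
{'time_s': 0.1, 'tool_pos': array([0.25187235, 0.54396841, 0.20361171]), 'tcp_rot': array([[-9.07373522e-01,  4.20324333e-01, -8.63815515e-04],
       [ 4.20325193e-01,  9.07372292e-01, -1.50203464e-03],
       [ 1.52460556e-04, -1.72598988e-03, -9.99998499e-01]]), 'contact_force': array([-0.20070745, -0.07605403, -0.03374097]), 'opening': 0.08523989863217597, 'joint_pos': array([ 1.05164285e+00,  1.31143319e-01,  1.48917623e+00,  4.77672257e-06,
        1.52300580e+00, -8.53501557e-02])}
```

View pics/w1.png

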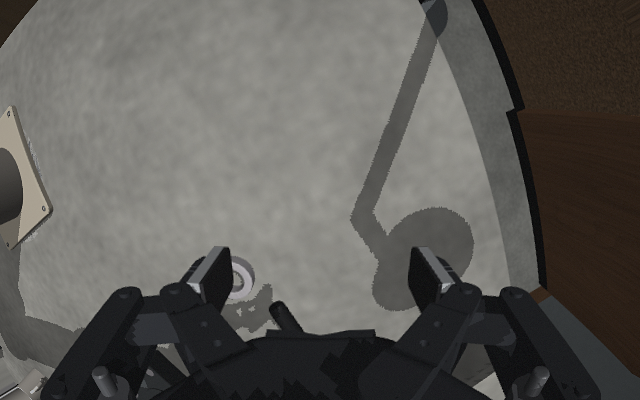

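The call was refused, so the arm hasn't moved; every row needs all four keys. The picture shows the camera sees the tool's +x side, so I'll hover on the round head's side with the others in view.

Call:
jog_arm([
  {"dx": -0.059,"dy": -0.054,"dz": 0,"yaw": 0},
  {"dx": -0.059,"dy": -0.054,"dz": 0,"yaw": 0},
  {"dx": -0.059,"dy": -0.054,"dz": 0,"yaw": 0},
  {"dx": -0.059,"dy": -0.054,"dz": 0,"yaw": 0},
  {"dx": -0.059,"dy": -0.054,"dz": 0,"yaw": 0},
  {"dx": -0.059,"dy": -0.054,"dz": 0,"yaw": 0},
  {"dx": -0.059,"dy": -0.054,"dz": 0,"yaw": 0},
  {"dx": -0.059,"dy": -0.054,"dz": 0,"yaw": 0},
  {"dx": -0.059,"dy": -0.054,"dz": 0,"yaw": 0},
  {"dx": -0.059,"dy": -0.054,"dz": 0,"yaw": 0},
  {"dx": -0.059,"dy": -0.054,"dz": 0,"yaw": 0},
  {"dx": -0.059,"dy": -0.054,"dz": 0,"yaw": 0},
  {"dx": -0.059,"dy": -0.054,"dz": 0,"yaw": 0},
  {"dx": -0.059,"dy": -0.054,"dz": 0,"yaw": 0},
  {"dx": -0.059,"dy": -0.054,"dz": 0,"yaw": 0},
  {"dx": -0.059,"dy": -0.054,"dz": 0,"yaw": 0},
  {"dx": -0.059,"dy": -0.054,"dz": 0,"yaw": 0},
  {"dx": -0.059,"dy": -0.054,"dz": 0,"yaw": 0},
], jaw=1)

```text
time_s: 1.95
tool_pos: [0.5299, -0.1214, 0.2043]
tcp_rot: [[-0.907, 0.421, -0.0], [0.421, 0.907, 0.0], [0.0, 0.0, -1.0]]
contact_force: [0.8, 1.1, 1.5]
opening: 0.0003
grip_force: 0.0
```

Call:
jog_arm([
  {"dx": 0,"dy": 0,"dz": 0,"yaw": 0.055},
  {"dx": 0,"dy": 0,"dz": 0,"yaw": 0.055},
  {"dx": 0,"dy": 0,"dz": 0,"yaw": 0.055},
  {"dx": 0,"dy": 0,"dz": 0,"yaw": 0.055},
  {"dx": 0,"dy": 0,"dz": 0,"yaw": 0.055},
  {"dx": 0,"dy": 0,"dz": 0,"yaw": 0.055},
  {"dx": 0,"dy": 0,"dz": 0,"yaw": 0.055},
  {"dx": 0,"dy": 0,"dz": 0,"yaw": 0.055},
  {"dx": 0,"dy": 0,"dz": 0,"yaw": 0},
  {"dx": 0,"dy": 0,"dz": 0,"yaw": 0},
  {"dx": 0,"dy": 0,"dz": 0,"yaw": 0},
])

```text
time_s: 3.05
tool_pos: [0.5296, -0.1197, 0.2045]
tcp_rot: [[-0.257, 0.967, -0.0], [0.967, 0.257, 0.0], [0.0, -0.0, -1.0]]
contact_force: [0.7, 1.0, 0.6]
opening: 0.0004
grip_force: 0.0
```

Run:
```python
from h import *
s=bot.get_state();im=imaging.get_image("wrist")
np.savez("w1.npz",pos=s["tool_pos"],R=s["tcp_rot"]);cv2.imwrite("pics/w2.png",im)
print({k:s[k] for k in("time_s","tool_pos","tcp_rot","contact_force","opening","joint_pos")})
```

```text
{'time_s': 3.05, 'tool_pos': array([ 0.52963849, -0.11971663,  0.20448581]), 'tcp_rot': array([[-2.56602478e-01,  9.66517006e-01, -2.13026990e-04],
       [ 9.66517019e-01,  2.56602501e-01,  8.77810730e-05],
       [ 1.39505158e-04, -1.83369370e-04, -9.99999973e-01]]), 'contact_force': array([0.72389289, 0.97743669, 0.60460393]), 'opening': 0.00042420492542167795, 'joint_pos': array([-3.16742587e-01, -2.34177596e-02,  1.64772929e+00,  1.70865370e-05,
        1.51751089e+00, -5.76248847e-01])}
```

View pics/w2.png

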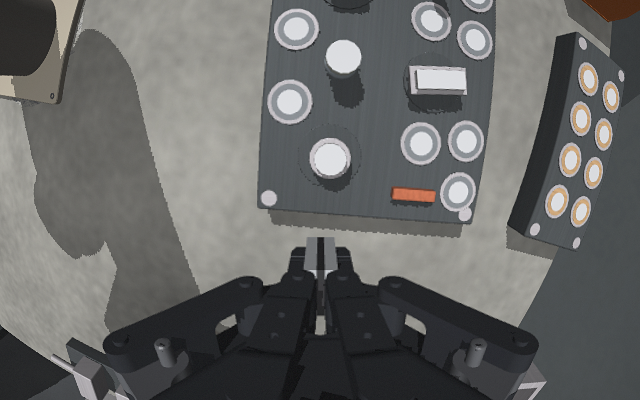

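The wrist view shows the round head at about (330,158), the oblong at (441,79) and the jar at (343,57). The shut fingertips are near (321,245).

Run:
```python
from h import *
w=np.load("w1.npz");im=cv2.imread("pics/w2.png");g=cv2.cvtColor(im,6)
for n,(x,y) in dict(round=(330,158),obl=(441,79)).items():
    for th in(190,205,215,222):
        N,l,st,c=cv2.connectedComponentsWithStats((g>th).astype(np.uint8))
        k=l[y,x]
        if not k: print(n,th,"none",g[y,x]);continue
        m=(l==k).astype(np.uint8);r=cv2.minAreaRect(cv2.findContours(m,0,1)[0][0])
        z=.074;b=np.array([won(p,z,w["pos"],w["R"])[:2] for p in cv2.boxPoints(r)])
        e=np.linalg.norm(np.diff(b[:3],axis=0),axis=1)*1e3
        d=np.diff(b[:3],axis=0)[np.argmax(e)]
        print(n,th,c[k].round(1),st[k,4],won(r[0],z,w["pos"],w["R"]).round(4),"sides",e.round(1),"ang",np.degrees(np.arctan2(d[1],d[0])).round(1)%180)
cv2.imwrite("pics/w2c.png",cv2.resize(im[40:200,280:480],None,fx=4,fy=3.75))
```

```text
round 190 [328.9 156.8] 1032 [ 0.531  -0.0909  0.074 ] sides [37.7 35.5] ang 55.6
round 205 [329.8 159. ] 772 [ 0.5323 -0.093   0.074 ] sides [30.1 29.8] ang 15.0
round 215 [329.9 159. ] 747 [ 0.5328 -0.0929  0.074 ] sides [29.1 29.8] ang 105.7
round 222 [329.9 159.1] 732 [ 0.5328 -0.0929  0.074 ] sides [29.  29.1] ang 150.1
obl 190 [441.   78.8] 889 [0.6189 0.0177 0.074 ] sides [53.7 20.2] ang 21.0
obl 205 [440.9  78.9] 857 [0.6189 0.0175 0.074 ] sides [18.8 54.3] ang 19.0
obl 215 [440.9  78.9] 836 [0.619  0.0172 0.074 ] sides [53.7 19.2] ang 21.0
obl 222 none 221
```

View pics/w2c.png

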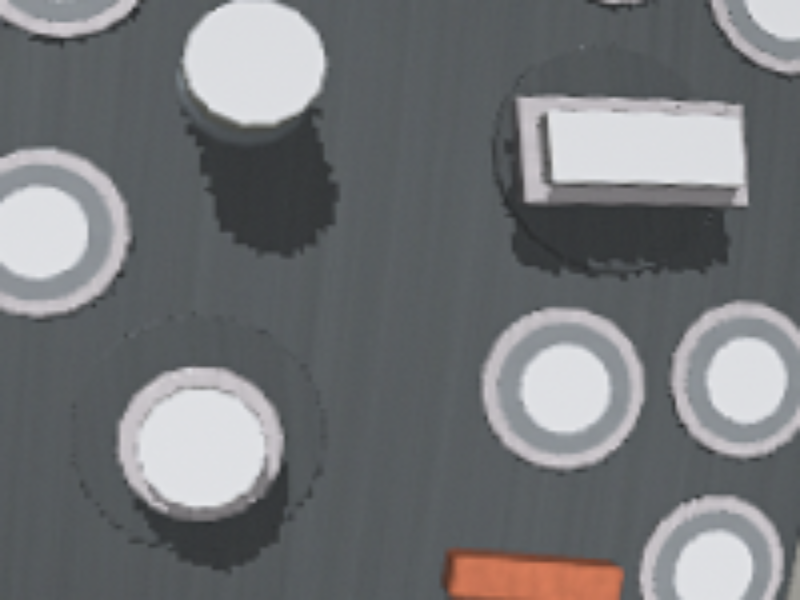

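The sizes match the given caps. The round head is at (0.531,-0.093) and the oblong at (0.618,0.017), at about 20°. I'll go over the round head and down.

Call:
jog_arm([
  {"dx": 0.026,"dy": 0.008,"dz": 0,"yaw": 0},
  {"dx": 0.025,"dy": 0.008,"dz": 0,"yaw": 0},
  {"dx": 0,"dy": 0,"dz": 0.06,"yaw": 0},
  {"dx": 0,"dy": 0,"dz": 0.06,"yaw": 0},
  {"dx": 0,"dy": 0,"dz": 0.06,"yaw": 0},
  {"dx": 0,"dy": 0,"dz": 0.04,"yaw": 0},
  {"dx": 0,"dy": 0,"dz": 0.019,"yaw": 0},
  {"dx": 0,"dy": 0,"dz": 0,"yaw": 0},
  {"dx": 0,"dy": 0,"dz": 0,"yaw": 0},
  {"dx": 0,"dy": 0,"dz": 0,"yaw": 0},
])

```text
time_s: 4.1
tool_pos: [0.5322, -0.0932, 0.0869]
tcp_rot: [[-0.254, 0.967, 0.003], [0.967, 0.254, -0.001], [-0.001, 0.002, -1.0]]
contact_force: [0.2, 0.7, -0.4]
opening: 0.0001
grip_force: 0.0
```

Call:
jog_arm([
  {"dx": 0,"dy": 0,"dz": 0.004,"yaw": 0},
  {"dx": 0,"dy": 0,"dz": 0.004,"yaw": 0},
  {"dx": 0,"dy": 0,"dz": 0.004,"yaw": 0},
  {"dx": 0,"dy": 0,"dz": 0.004,"yaw": 0},
  {"dx": 0,"dy": 0,"dz": 0.004,"yaw": 0},
  {"dx": 0,"dy": 0,"dz": 0.004,"yaw": 0},
  {"dx": 0,"dy": 0,"dz": 0.004,"yaw": 0},
  {"dx": 0,"dy": 0,"dz": 0,"yaw": 0},
  {"dx": 0,"dy": 0,"dz": 0,"yaw": 0},
])

```text
time_s: 5.0
tool_pos: [0.531, -0.0931, 0.0711]
tcp_rot: [[-0.254, 0.967, -0.0], [0.967, 0.254, -0.0], [0.0, -0.0, -1.0]]
contact_force: [0.4, 0.8, 0.1]
opening: 0.0002
grip_force: 0.0
```

Call:
jog_arm([
  {"dx": 0,"dy": 0,"dz": 0.003,"yaw": 0},
  {"dx": 0,"dy": 0,"dz": 0.003,"yaw": 0},
  {"dx": 0,"dy": 0,"dz": 0,"yaw": 0},
])

```text
time_s: 5.3
tool_pos: [0.5308, -0.093, 0.0678]
tcp_rot: [[-0.254, 0.967, -0.0], [0.967, 0.254, 0.0], [0.0, -0.0, -1.0]]
contact_force: [-0.0, -0.2, -0.2]
opening: 0.0001
grip_force: 0.0
```

Call:
jog_arm([
  {"dx": 0,"dy": 0,"dz": 0.003,"yaw": 0},
  {"dx": 0,"dy": 0,"dz": 0.003,"yaw": 0},
  {"dx": 0,"dy": 0,"dz": 0,"yaw": 0},
])

```text
time_s: 5.6
tool_pos: [0.5308, -0.093, 0.0647]
tcp_rot: [[-0.254, 0.967, -0.0], [0.967, 0.254, 0.0], [0.0, -0.0, -1.0]]
contact_force: [-0.7, -0.3, 0.0]
opening: -0.0
grip_force: 0.0
```

Run:
```python
from h import *
a=imaging.get_image("wrist")[150:310,230:430];b=imaging.get_image("scene")[130:250,230:380]
cv2.imwrite("pics/p1.png",np.vstack([cv2.resize(a,(400,300)),cv2.resize(b,(400,300),interpolation=2)]))
cv2.imwrite("pics/p1.png",np.hstack([cv2.resize(a,(400,320)),cv2.resize(b,(400,320),interpolation=2)]))
```

```text
(no output)
```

View pics/p1.png

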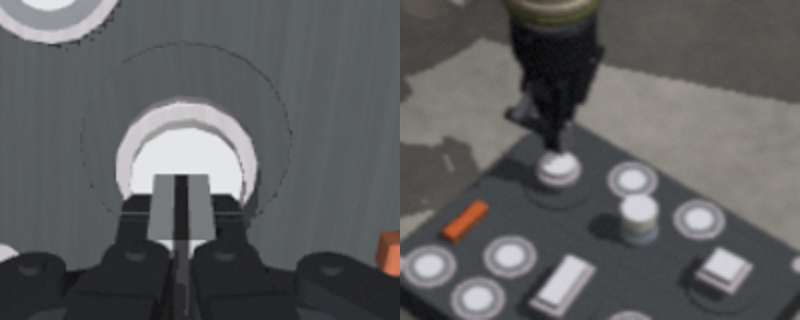

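The wrist crop shows the fingertips on the cap. The flange-to-seat width ratio of 141/211 puts the flange top at about 0.054 to 0.056, so the head is already nearly home. I'll press on in small steps until the spring shows.

Call:
jog_arm([
  {"dx": 0,"dy": 0,"dz": 0.002,"yaw": 0},
  {"dx": 0,"dy": 0,"dz": 0.002,"yaw": 0},
  {"dx": 0,"dy": 0,"dz": 0,"yaw": 0},
  {"dx": 0,"dy": 0,"dz": 0,"yaw": 0},
])

```text
time_s: 6.1
tool_pos: [0.5309, -0.093, 0.063]
tcp_rot: [[-0.254, 0.967, -0.0], [0.967, 0.254, 0.0], [0.0, -0.0, -1.0]]
contact_force: [-0.1, 0.8, 0.4]
opening: 0.0001
grip_force: 0.0
```

Call:
jog_arm([
  {"dx": 0,"dy": 0,"dz": 0.002,"yaw": 0},
  {"dx": 0,"dy": 0,"dz": 0,"yaw": 0},
  {"dx": 0,"dy": 0,"dz": 0,"yaw": 0},
])

```text
time_s: 6.4
tool_pos: [0.5309, -0.093, 0.0621]
tcp_rot: [[-0.254, 0.967, -0.0], [0.967, 0.254, 0.0], [0.0, -0.0, -1.0]]
contact_force: [-0.2, -1.0, -0.5]
opening: 0.0005
grip_force: 0.0
```

Run:
```python
from h import *
f=[]
for _ in range(6): f.append(bot.get_state()["contact_force"]);im=imaging.get_image("wrist")
print(np.array(f).round(2),bot.get_state()["tool_pos"],bot.get_state()["time_s"])
b=imaging.get_image("scene");a=cv2.imread("pics/scene0.png")
R=lambda i:cv2.resize(i[165:225,265:315],(400,480),interpolation=2)
cv2.imwrite("pics/p2.png",np.hstack([R(a),R(b)]))
```

```text
[[-0.23 -0.99 -0.47]
 [ 0.36  0.9   0.42]
 [-0.41 -0.08  0.48]
 [ 0.04  0.29  0.64]
 [ 0.65 -0.34 -0.45]
 [-0.45  1.03 -0.14]] [ 0.53099253 -0.09304916  0.06212866] 6.7
```

View pics/p2.png

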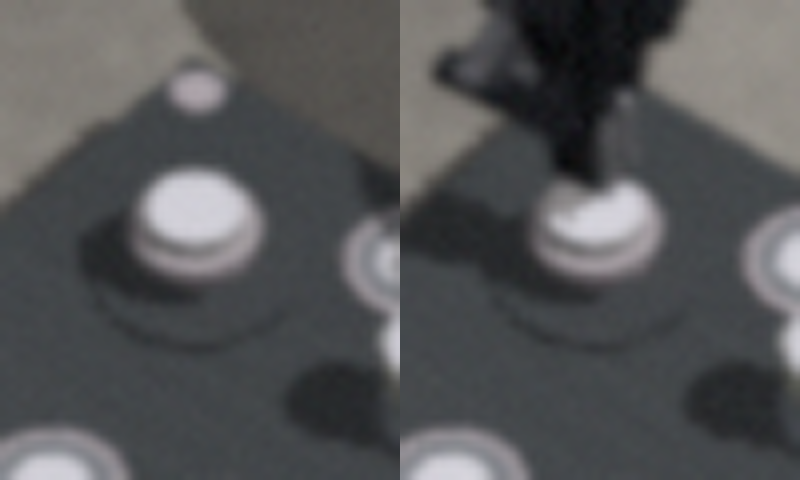

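The crop shows the head unmoved: the cap centre is at (195,208) in both halves, and the fingertips are just above or behind it. I'll check where the tips really are.

Run:
```python
from h import *
def pr(n,X):
    c=imaging.camera_model(n);v=c["mtx"]@(c["orientation"].T@(np.array(X)-c["origin"]));return (v[:2]/v[2]).round(1)
def wpr(X): # tool coords
    c=imaging.camera_model("wrist");H=c["hand_eye"];v=H[:3,:3].T@(np.array(X)-H[:3,3]);r=np.hypot(v[0],v[1]);t=np.arctan2(r,v[2])
    return (np.array([c["mtx"][0,2],c["mtx"][1,2]])+c["mtx"][0,0]*t*v[:2]/r).round(1)
print("scene tcp",[pr("scene",[.531,-.093,z]) for z in(.048,.056,.062,.066,.074,.082)])
print("top",[pr("top",[.531,-.093,z]) for z in(.062,.074)])
print("wrist tip front",[wpr([.011,0,z]) for z in(.0,-.01,-.013,-.02)],[wpr([0,0,z]) for z in(.0,-.01,-.02)])
# mould corner balls & mould edge; cap edge in scene0: cap y 165+208/8
print("scene cap c",on("scene",(289.4,191),.074),on("scene",(289.4,191),.062))
# seat-disc ring in scene bottom edge ~ crop(195,345)
print("seat front",on("scene",(289.4,165+347/8),.048))
```

```text
scene tcp [array([288.8, 197.8]), array([288.8, 195.7]), array([288.7, 194.1]), array([288.7, 193. ]), array([288.6, 190.9]), array([288.5, 188.7])]
top [array([344.8, 199.1]), array([345.1, 198.2])]
wrist tip front [array([319.8, 214.6]), array([319.8, 220.3]), array([319.8, 222.2]), array([319.8, 226.7])] [array([319.8, 232.3]), array([319.8, 238.9]), array([319.8, 246.1])]
scene cap c [ 0.52964946 -0.09138223  0.074     ] [ 0.52267027 -0.10013875  0.062     ]
seat front [ 0.55325603 -0.06431058  0.048     ]
```

The cap is at about 0.074 as expected, but the visible fingertips sit 15–25 mm above the reported TCP and nothing has been touched. I'll keep descending in small steps and watch the force.

Call:
jog_arm([
  {"dx": 0,"dy": 0,"dz": 0.004,"yaw": 0},
  {"dx": 0,"dy": 0,"dz": 0.004,"yaw": 0},
  {"dx": 0,"dy": 0,"dz": 0.004,"yaw": 0},
  {"dx": 0,"dy": 0,"dz": 0.004,"yaw": 0},
])

```text
time_s: 7.15
tool_pos: [0.5309, -0.093, 0.0538]
tcp_rot: [[-0.254, 0.967, -0.0], [0.967, 0.254, 0.0], [0.0, -0.0, -1.0]]
contact_force: [0.0, -0.8, -0.4]
opening: -0.0001
grip_force: 0.0
```

Call:
jog_arm([
  {"dx": 0,"dy": 0,"dz": 0.004,"yaw": 0},
  {"dx": 0,"dy": 0,"dz": 0.004,"yaw": 0},
])

```text
time_s: 7.35
tool_pos: [0.531, -0.093, 0.0499]
tcp_rot: [[-0.254, 0.967, -0.0], [0.967, 0.254, 0.0], [0.0, -0.0, -1.0]]
contact_force: [0.4, 0.4, 0.4]
opening: 0.0002
grip_force: 0.0
```

Run:
```python
from h import *
a=imaging.get_image("wrist")[150:310,230:430];b=imaging.get_image("scene")[165:225,265:315]
cv2.imwrite("pics/p3.png",np.hstack([cv2.resize(a,(400,320)),cv2.resize(b,(267,320),interpolation=2)]))
```

```text
(no output)
```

View pics/p3.png

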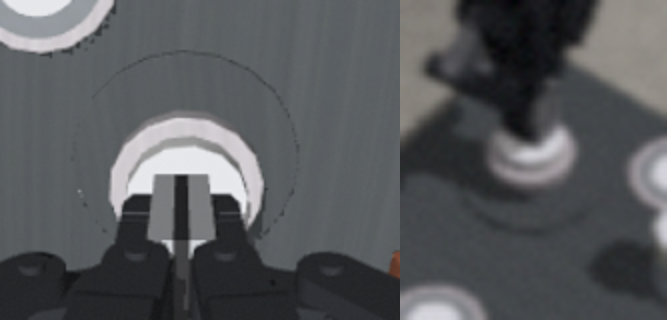

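The crop shows the tips closer but still above the cap: the gap to the cap's front edge has closed from about 14 mm to 8 mm. There's no force yet, so I'll continue in small steps.

Call:
jog_arm([
  {"dx": 0,"dy": 0,"dz": 0.004,"yaw": 0},
])

```text
time_s: 7.55
tool_pos: [0.5311, -0.0931, 0.0484]
tcp_rot: [[-0.254, 0.967, 0.0], [0.967, 0.254, -0.0], [-0.0, 0.0, -1.0]]
contact_force: [-2.3, 0.5, 2.6]
opening: 0.0001
grip_force: 1.5
```

Call:
jog_arm([
  {"dx": 0,"dy": 0,"dz": 0.004,"yaw": 0},
])

```text
time_s: 7.65
tool_pos: [0.5311, -0.0931, 0.0464]
tcp_rot: [[-0.254, 0.967, 0.0], [0.967, 0.254, -0.0], [-0.0, 0.0, -1.0]]
contact_force: [-1.9, 0.3, 3.4]
opening: 0.0001
grip_force: 1.5
```

Call:
jog_arm([
  {"dx": 0,"dy": 0,"dz": 0.004,"yaw": 0},
])

```text
time_s: 7.75
tool_pos: [0.5311, -0.0931, 0.0442]
tcp_rot: [[-0.254, 0.967, 0.0], [0.967, 0.254, -0.0], [-0.0, 0.0, -1.0]]
contact_force: [-1.2, -0.4, 3.3]
opening: 0.0001
grip_force: 1.5
```

Call:
jog_arm([
  {"dx": 0,"dy": 0,"dz": 0.004,"yaw": 0},
])

```text
time_s: 7.85
tool_pos: [0.5311, -0.0931, 0.0422]
tcp_rot: [[-0.254, 0.967, 0.0], [0.967, 0.254, -0.0], [-0.0, 0.0, -1.0]]
contact_force: [-1.1, 0.4, 3.0]
opening: -0.0002
grip_force: 1.5
```

Contact came at about 0.049, and the head is now sliding at 3 N. I'll go on until the force rises.

Call:
jog_arm([
  {"dx": 0,"dy": 0,"dz": 0.003,"yaw": 0},
])

```text
time_s: 7.95
tool_pos: [0.5311, -0.093, 0.0406]
tcp_rot: [[-0.254, 0.967, 0.0], [0.967, 0.254, -0.0], [-0.0, 0.0, -1.0]]
contact_force: [-0.9, 0.2, 2.1]
opening: -0.0002
grip_force: 1.5
```

Call:
jog_arm([
  {"dx": 0,"dy": 0,"dz": 0.003,"yaw": 0},
])

```text
time_s: 8.05
tool_pos: [0.5311, -0.0931, 0.0391]
tcp_rot: [[-0.254, 0.967, 0.0], [0.967, 0.254, -0.0], [-0.0, 0.0, -1.0]]
contact_force: [-0.4, 0.3, 3.4]
opening: 0.0005
grip_force: 1.5
```

Call:
jog_arm([
  {"dx": 0,"dy": 0,"dz": 0.002,"yaw": 0},
])

```text
time_s: 8.15
tool_pos: [0.5311, -0.0931, 0.0381]
tcp_rot: [[-0.254, 0.967, 0.0], [0.967, 0.254, -0.0], [-0.0, 0.0, -1.0]]
contact_force: [0.2, 0.1, 3.4]
opening: 0.0
grip_force: 1.5
```

Call:
jog_arm([
  {"dx": 0,"dy": 0,"dz": 0.002,"yaw": 0},
])

```text
time_s: 8.25
tool_pos: [0.5311, -0.0931, 0.0371]
tcp_rot: [[-0.254, 0.967, 0.0], [0.967, 0.254, -0.0], [-0.0, 0.0, -1.0]]
contact_force: [-0.7, -0.1, 4.0]
opening: -0.0002
grip_force: 2.0
```

Call:
jog_arm([
  {"dx": 0,"dy": 0,"dz": 0.003,"yaw": 0},
])

```text
time_s: 8.35
tool_pos: [0.5312, -0.0931, 0.0358]
tcp_rot: [[-0.254, 0.967, 0.0], [0.967, 0.254, -0.0], [-0.0, 0.0, -1.0]]
contact_force: [-2.0, 0.8, 5.8]
opening: 0.0002
grip_force: 3.3
```

Call:
jog_arm([
  {"dx": 0,"dy": 0,"dz": 0.002,"yaw": 0},
  {"dx": 0,"dy": 0,"dz": 0,"yaw": 0},
])

```text
time_s: 8.55
tool_pos: [0.5312, -0.0931, 0.035]
tcp_rot: [[-0.254, 0.967, 0.0], [0.967, 0.254, -0.0], [-0.0, 0.0, -1.0]]
contact_force: [-2.0, -0.2, 8.3]
opening: -0.0001
grip_force: 4.0
```

The force climbs 4 → 8 N over 2 mm, which is the cap's spring, so the round head is home with TCP at 0.037. I'll retreat and look at the square.

Call:
jog_arm([
  {"dx": 0,"dy": 0,"dz": -0.01,"yaw": 0},
  {"dx": 0,"dy": 0,"dz": -0.03,"yaw": 0},
  {"dx": 0,"dy": 0,"dz": -0.06,"yaw": 0},
  {"dx": 0,"dy": 0,"dz": -0.06,"yaw": 0},
  {"dx": 0,"dy": 0,"dz": -0.02,"yaw": 0},
  {"dx": 0.063,"dy": 0.003,"dz": 0,"yaw": 0},
  {"dx": 0.063,"dy": 0.003,"dz": 0,"yaw": 0},
  {"dx": 0.063,"dy": 0.003,"dz": 0,"yaw": 0},
  {"dx": 0.062,"dy": 0.003,"dz": 0,"yaw": 0},
  {"dx": 0,"dy": 0,"dz": 0,"yaw": 0},
  {"dx": 0,"dy": 0,"dz": 0,"yaw": 0},
  {"dx": 0,"dy": 0,"dz": 0,"yaw": 0},
])

```text
time_s: 9.75
tool_pos: [0.5049, 0.0292, 0.1244]
tcp_rot: [[-0.254, 0.967, -0.0], [0.967, 0.254, -0.0], [-0.0, -0.0, -1.0]]
contact_force: [0.8, -0.3, 0.9]
opening: 0.0001
grip_force: 0.0
```

Run:
```python
from h import *
s=bot.get_state();im=imaging.get_image("wrist");pos,R=s["tool_pos"],s["tcp_rot"]
cv2.imwrite("pics/w4.png",im);np.savez("w4.npz",pos=pos,R=R);print(s["time_s"],pos)
c=imaging.camera_model("wrist");H=c["hand_eye"]
def wp(X):
    v=H[:3,:3].T@(R.T@(np.array(X)-pos)-H[:3,3]);r=np.hypot(v[0],v[1]);return np.array([c["mtx"][0,2],c["mtx"][1,2]])+c["mtx"][0,0]*np.arctan2(r,v[2])*v[:2]/r
p=wp([.499,.100,.074]);print("pred",p);x,y=p.astype(int);g=cv2.cvtColor(im,6)
print(g[max(y-35,0):y+36:5,x-35:x+36:5])
cv2.imwrite("pics/w4c.png",cv2.resize(im[max(y-60,0):y+60,x-60:x+60],None,fx=4,fy=4,interpolation=2))
```

```text
9.75 [0.50486773 0.02922818 0.12441898]
pred [337.25793384 112.02723333]
[[ 89  86  89  91  87  90  90  90  86  88  87  88  87  87  88]
 [ 88  87  89  89  89  89  89  90  88  88  88  88  86  88  88]
 [ 89  88  86 121 126 120 117 109  96  82  82  81  80  84  87]
 [ 88  89  79 192 200 192 198 195 191 200 201 192 194  82  88]
 [ 88  89  77 193 223 223 222 223 223 223 222 223 194  84  90]
 [ 88  88  76 191 223 222 223 223 223 222 222 223 195  84  89]
 [ 86  89  75 192 223 223 223 223 223 223 222 223 194  86  90]
 [ 86  89  81 191 224 223 224 223 223 223 223 223 200  65  89]
 [ 88  90  82 191 224 224 223 223 223 223 223 224 196  86  89]
 [ 87  90  82 190 224 223 223 223 223 224 223 224 195  85  87]
 [ 86  89  82 191 225 223 223 223 223 224 223 224 194  85  88]
 [ 87  88  82 190 140 143 144 151 147 154 158 171 195  85  87]
 [ 82  88  84 196 128 125 126 126 124 128 130 124 197  85  79]
 [ 89  80  87  63  56  58  57  57  56  58  58  58  57  72  83]
 [ 89  90  75  59  57  58  58  59  57  57  60  59  53  80  88]]
```

View pics/w4c.png

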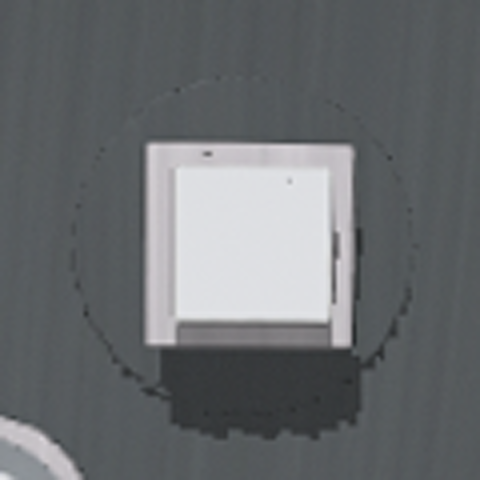

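The crop shows the square cap centred at (253,244), well aligned with the tool. That is full-image pixel (340.3,113).

Run:
```python
from h import *
w=np.load("w4.npz");im=cv2.imread("pics/w4.png");g=cv2.cvtColor(im,6)
N,l,st,c=cv2.connectedComponentsWithStats((g>210).astype(np.uint8));k=l[113,340]
r=cv2.minAreaRect(cv2.findContours((l==k).astype(np.uint8),0,1)[0][0]);print(r)
X=won(r[0],.074,w["pos"],w["R"]);b=np.array([won(p,.074,w["pos"],w["R"])[:2] for p in cv2.boxPoints(r)])
print(X,np.linalg.norm(np.diff(b[:3],axis=0),axis=1));d=w["R"].T@(X-w["pos"]);print("tool m",d,"units",d/.5)
```

```text
((339.5, 112.5), (37.0, 37.0), 90.0)
[0.5006111  0.10009172 0.074     ] [0.02602358 0.02650336]
tool m [0.06963575 0.01389974 0.05039338] units [0.1392715  0.02779949 0.10078676]
```

Call:
jog_arm([
  {"dx": 0.07,"dy": 0.014,"dz": 0,"yaw": 0},
  {"dx": 0.069,"dy": 0.014,"dz": 0,"yaw": 0},
  {"dx": 0,"dy": 0,"dz": 0,"yaw": 0},
  {"dx": 0,"dy": 0,"dz": 0.05,"yaw": 0},
  {"dx": 0,"dy": 0,"dz": 0.05,"yaw": 0},
  {"dx": 0,"dy": 0,"dz": 0.03,"yaw": 0},
  {"dx": 0,"dy": 0,"dz": 0.007,"yaw": 0},
  {"dx": 0,"dy": 0,"dz": 0,"yaw": 0},
  {"dx": 0,"dy": 0,"dz": 0,"yaw": 0},
])

```text
time_s: 10.7
tool_pos: [0.5017, 0.1004, 0.0573]
tcp_rot: [[-0.254, 0.967, 0.002], [0.967, 0.254, 0.0], [-0.0, 0.002, -1.0]]
contact_force: [0.4, 0.1, 0.4]
opening: 0.0
grip_force: 0.0
```

Call:
jog_arm([
  {"dx": 0,"dy": 0,"dz": 0.004,"yaw": 0},
  {"dx": 0,"dy": 0,"dz": 0.004,"yaw": 0},
  {"dx": 0,"dy": 0,"dz": 0.004,"yaw": 0},
])

```text
time_s: 11.0
tool_pos: [0.5011, 0.1007, 0.0505]
tcp_rot: [[-0.254, 0.967, 0.001], [0.967, 0.254, 0.0], [-0.0, 0.001, -1.0]]
contact_force: [0.7, 0.9, -0.5]
opening: 0.0002
grip_force: 0.0
```

Call:
jog_arm([
  {"dx": 0,"dy": 0,"dz": 0.004,"yaw": 0},
  {"dx": 0,"dy": 0,"dz": 0.004,"yaw": 0},
])

```text
time_s: 11.2
tool_pos: [0.5009, 0.1007, 0.0463]
tcp_rot: [[-0.254, 0.967, 0.0], [0.967, 0.254, 0.0], [-0.0, 0.0, -1.0]]
contact_force: [-0.4, -0.5, 3.4]
opening: -0.0
grip_force: 1.5
```

Call:
jog_arm([
  {"dx": 0,"dy": 0,"dz": 0.004,"yaw": 0},
])

```text
time_s: 11.3
tool_pos: [0.5009, 0.1007, 0.0442]
tcp_rot: [[-0.254, 0.967, 0.0], [0.967, 0.254, 0.0], [-0.0, 0.0, -1.0]]
contact_force: [-0.8, 0.2, 2.6]
opening: -0.0003
grip_force: 1.5
```

Contact is as expected; now on to home (TCP 0.037) plus 2 mm.

Call:
jog_arm([
  {"dx": 0,"dy": 0,"dz": 0.004,"yaw": 0},
  {"dx": 0,"dy": 0,"dz": 0.004,"yaw": 0},
  {"dx": 0,"dy": 0,"dz": 0.003,"yaw": 0},
])

```text
time_s: 11.6
tool_pos: [0.5009, 0.1007, 0.0385]
tcp_rot: [[-0.254, 0.967, 0.0], [0.967, 0.254, 0.0], [0.0, 0.0, -1.0]]
contact_force: [-0.7, -0.2, 3.4]
opening: -0.0003
grip_force: 1.5
```

Call:
jog_arm([
  {"dx": 0,"dy": 0,"dz": 0.003,"yaw": 0},
  {"dx": 0,"dy": 0,"dz": 0,"yaw": 0},
])

```text
time_s: 11.8
tool_pos: [0.5009, 0.1007, 0.0371]
tcp_rot: [[-0.254, 0.967, 0.0], [0.967, 0.254, 0.0], [0.0, 0.0, -1.0]]
contact_force: [-0.2, 0.9, 4.2]
opening: -0.0001
grip_force: 2.0
```

Call:
jog_arm([
  {"dx": 0,"dy": 0,"dz": 0.003,"yaw": 0},
  {"dx": 0,"dy": 0,"dz": 0,"yaw": 0},
])

```text
time_s: 12.0
tool_pos: [0.501, 0.1007, 0.0359]
tcp_rot: [[-0.254, 0.967, 0.0], [0.967, 0.254, 0.0], [-0.0, 0.0, -1.0]]
contact_force: [-0.8, 0.4, 6.6]
opening: -0.0001
grip_force: 3.2
```

Call:
jog_arm([
  {"dx": 0,"dy": 0,"dz": 0.002,"yaw": 0},
  {"dx": 0,"dy": 0,"dz": 0,"yaw": 0},
])

```text
time_s: 12.2
tool_pos: [0.5009, 0.1007, 0.035]
tcp_rot: [[-0.254, 0.967, 0.0], [0.967, 0.254, 0.0], [-0.0, 0.0, -1.0]]
contact_force: [-2.0, -0.2, 8.0]
opening: 0.0
grip_force: 4.0
```

Call:
jog_arm([
  {"dx": 0,"dy": 0,"dz": -0.01,"yaw": 0},
  {"dx": 0,"dy": 0,"dz": -0.03,"yaw": 0},
  {"dx": 0,"dy": 0,"dz": -0.06,"yaw": 0},
  {"dx": 0,"dy": 0,"dz": -0.06,"yaw": 0},
  {"dx": 0,"dy": 0,"dz": -0.02,"yaw": 0},
  {"dx": -0.055,"dy": 0.046,"dz": 0,"yaw": 0},
  {"dx": -0.055,"dy": 0.046,"dz": 0,"yaw": 0},
  {"dx": -0.055,"dy": 0.046,"dz": 0,"yaw": 0},
  {"dx": -0.056,"dy": 0.046,"dz": 0,"yaw": 0},
  {"dx": 0,"dy": 0,"dz": 0,"yaw": -0.046},
  {"dx": 0,"dy": 0,"dz": 0,"yaw": 0},
  {"dx": 0,"dy": 0,"dz": 0,"yaw": 0},
  {"dx": 0,"dy": 0,"dz": 0,"yaw": 0},
])

```text
time_s: 13.5
tool_pos: [0.6172, 0.0177, 0.1245]
tcp_rot: [[-0.341, 0.94, -0.0], [0.94, 0.341, 0.0], [0.0, -0.0, -1.0]]
contact_force: [-0.1, -0.2, 0.0]
opening: 0.0
grip_force: 0.0
```

Run:
```python
from h import *
s=bot.get_state();im=imaging.get_image("wrist");pos,R=s["tool_pos"],s["tcp_rot"]
cv2.imwrite("pics/w5.png",im);g=cv2.cvtColor(im,6)
N,l,st,c=cv2.connectedComponentsWithStats((g>210).astype(np.uint8))
for k in range(1,N):
    if st[k,4]>300:
        X=won(c[k],.074,pos,R)
        if np.hypot(*(X[:2]-[.618,.0173]))<.04: print(st[k],c[k],X, R.T@(X-pos))
print(pos,R,s["time_s"]); print(g[180:250:5,280:361:5])
```

```text
[ 283  196   79   28 1747] [322.52432742 208.48196909] [0.61931919 0.01757668 0.074     ] [-0.00084191  0.00193164  0.05051794]
[0.61723548 0.01770291 0.12451875] [[-3.40836552e-01  9.40122492e-01 -3.80416100e-04]
 [ 9.40122533e-01  3.40836623e-01  1.36461950e-04]
 [ 2.57950687e-04 -3.11126527e-04 -9.99999918e-01]] 13.5
[[ 95  93  95  96  94  92  95  94  95  94  94  91  93  92  92  98  94]
 [ 93 111 114 108 105 105 103  99  98  97  95  92  91  92  91  95  81]
 [ 88 207 208 207 206 205 207 206 207 206 207 206 206 207 206 207 208]
 [ 87 208 179 170 165 163 160 158 154 153 153 150 149 151 150 160 209]
 [ 85 209 233 233 233 233 233 233 233 218 233 233 233 232 233 233 177]
 [ 87 203 233 233 233 233 233 233 233 233 233 233 233 233 232 233 206]
 [ 92 209 233 233 233 233 233 233 232 233 232 233 233 233 233 233 209]
 [ 91 208 233 233 233 233 233 233 233 233 233 233 233 233 233 233 215]
 [ 90 206 239 239 238 239 239 238 238 237 237 236 235 234 234 234 207]
 [ 91  94  61  59  57  59  61  62  61  61  64  65  60  56  39  66  60]
 [ 93  95  60  60  59  61  61  61  61  60  62  64  61  59  63  63  60]
 [ 92  95  96  82  59  70  61  67  95  68  96  61  61  74  63  72  85]
 [ 92  94  95  93  96  92 125 128  35 129 127  96  95  94  95  95  94]
 [ 92  94  95  95  97  95 126 128  36 128 126 103  98  97  96  93  93]]
```

The oblong is aligned and within 2 mm, so I'm pressing.

Call:
jog_arm([
  {"dx": -0.001,"dy": 0.003,"dz": 0.05,"yaw": 0},
  {"dx": 0,"dy": 0,"dz": 0.05,"yaw": 0},
  {"dx": 0,"dy": 0,"dz": 0.03,"yaw": 0},
  {"dx": 0,"dy": 0,"dz": 0.007,"yaw": 0},
  {"dx": 0,"dy": 0,"dz": 0,"yaw": 0},
  {"dx": 0,"dy": 0,"dz": 0,"yaw": 0},
])

```text
time_s: 14.15
tool_pos: [0.6203, 0.0173, 0.0575]
tcp_rot: [[-0.342, 0.94, 0.002], [0.94, 0.342, -0.0], [-0.001, 0.002, -1.0]]
contact_force: [0.1, 0.3, 0.2]
opening: -0.0003
grip_force: 0.0
```

Call:
jog_arm([
  {"dx": 0,"dy": 0,"dz": 0.004,"yaw": 0},
  {"dx": 0,"dy": 0,"dz": 0.004,"yaw": 0},
  {"dx": 0,"dy": 0,"dz": 0.004,"yaw": 0},
  {"dx": 0,"dy": 0,"dz": 0.004,"yaw": 0},
  {"dx": 0,"dy": 0,"dz": 0.004,"yaw": 0},
])

```text
time_s: 14.65
tool_pos: [0.6195, 0.0172, 0.0462]
tcp_rot: [[-0.342, 0.94, 0.0], [0.94, 0.342, -0.0], [-0.0, 0.0, -1.0]]
contact_force: [-0.8, -0.2, 2.3]
opening: 0.0003
grip_force: 1.5
```

Call:
jog_arm([
  {"dx": 0,"dy": 0,"dz": 0.004,"yaw": 0},
])

```text
time_s: 14.75
tool_pos: [0.6195, 0.0172, 0.0442]
tcp_rot: [[-0.342, 0.94, 0.0], [0.94, 0.342, -0.0], [-0.0, 0.0, -1.0]]
contact_force: [-1.1, -0.9, 3.2]
opening: 0.0003
grip_force: 1.5
```

Call:
jog_arm([
  {"dx": 0,"dy": 0,"dz": 0.004,"yaw": 0},
  {"dx": 0,"dy": 0,"dz": 0.004,"yaw": 0},
  {"dx": 0,"dy": 0,"dz": 0.003,"yaw": 0},
  {"dx": 0,"dy": 0,"dz": 0.003,"yaw": 0},
])

```text
time_s: 15.15
tool_pos: [0.6195, 0.0172, 0.037]
tcp_rot: [[-0.342, 0.94, 0.0], [0.94, 0.342, -0.0], [-0.0, 0.0, -1.0]]
contact_force: [-2.3, -0.2, 3.5]
opening: 0.0002
grip_force: 2.1
```

Call:
jog_arm([
  {"dx": 0,"dy": 0,"dz": 0.003,"yaw": 0},
  {"dx": 0,"dy": 0,"dz": 0,"yaw": 0},
])

```text
time_s: 15.35
tool_pos: [0.6195, 0.0172, 0.0358]
tcp_rot: [[-0.342, 0.94, 0.0], [0.94, 0.342, -0.0], [-0.0, 0.0, -1.0]]
contact_force: [-2.4, 0.1, 6.3]
opening: -0.0001
grip_force: 3.3
```

Call:
jog_arm([
  {"dx": 0,"dy": 0,"dz": 0.002,"yaw": 0},
  {"dx": 0,"dy": 0,"dz": 0,"yaw": 0},
])

```text
time_s: 15.55
tool_pos: [0.6195, 0.0172, 0.0351]
tcp_rot: [[-0.342, 0.94, 0.0], [0.94, 0.342, -0.0], [-0.0, 0.0, -1.0]]
contact_force: [-3.2, -0.7, 7.4]
opening: -0.0002
grip_force: 4.0
```

The oblong is home too. I'll retreat clear and check numerically against the first pictures.

Call:
jog_arm([
  {"dx": 0,"dy": 0,"dz": -0.01,"yaw": 0},
  {"dx": 0,"dy": 0,"dz": -0.03,"yaw": 0},
  {"dx": 0,"dy": 0,"dz": -0.06,"yaw": 0},
  {"dx": 0,"dy": 0,"dz": -0.06,"yaw": 0},
  {"dx": 0,"dy": 0,"dz": -0.06,"yaw": 0},
  {"dx": 0,"dy": 0,"dz": -0.06,"yaw": 0},
  {"dx": -0.06,"dy": 0,"dz": 0,"yaw": 0},
  {"dx": -0.06,"dy": 0,"dz": 0,"yaw": 0},
  {"dx": -0.06,"dy": 0,"dz": 0,"yaw": 0},
  {"dx": -0.06,"dy": 0,"dz": 0,"yaw": 0},
  {"dx": -0.06,"dy": 0,"dz": 0,"yaw": 0},
  {"dx": -0.06,"dy": 0,"dz": 0,"yaw": 0},
  {"dx": -0.06,"dy": 0,"dz": 0,"yaw": 0},
  {"dx": -0.06,"dy": 0,"dz": 0,"yaw": 0},
  {"dx": -0.06,"dy": 0,"dz": 0,"yaw": 0},
  {"dx": 0,"dy": 0,"dz": 0,"yaw": 0},
  {"dx": 0,"dy": 0,"dz": 0,"yaw": 0},
  {"dx": 0,"dy": 0,"dz": 0,"yaw": 0},
])

```text
time_s: 17.35
tool_pos: [0.7117, -0.2356, 0.1749]
tcp_rot: [[-0.342, 0.94, -0.0], [0.94, 0.342, 0.0], [0.0, 0.0, -1.0]]
contact_force: [0.1, 0.2, 0.0]
opening: 0.0001
grip_force: 0.0
```

Run:
```python
from h import *
s=bot.get_state();print(s["time_s"],s["tool_pos"],s["contact_force"])
def pr(n,X):
    c=imaging.camera_model(n);v=c["mtx"]@(c["orientation"].T@(np.array(X)-c["origin"]));return v[:2]/v[2]
a=cv2.cvtColor(cv2.imread("pics/scene0.png"),6);b=cv2.cvtColor(imaging.get_image("scene"),6)
for n,X in dict(round=(.531,-.093,.07),sq=(.5,.1,.07),obl=(.619,.017,.07),jar=(.518,.006,.08),drift=(.59,.136,.09),stone=(.61,-.1,.05)).items():
    x,y=pr("scene",X).astype(int);t=a[y-9:y+10,x-10:x+11];t=cv2.resize(t,None,fx=4,fy=4,interpolation=2)
    w=cv2.resize(b[y-18:y+19,x-18:x+19],None,fx=4,fy=4,interpolation=2)
    _,v,_,p=cv2.minMaxLoc(cv2.matchTemplate(w,t,cv2.TM_CCOEFF_NORMED));print(n,(x,y),"shift px",p[0]/4-8,p[1]/4-9,round(v,2),"12mm-per-px", (pr("scene",np.array(X)-[0,0,.01])-pr("scene",X)).round(1))
```

```text
17.35 [ 0.71165715 -0.23564991  0.1748556 ] [0.11481906 0.23376661 0.01929106]
round (np.int64(288), np.int64(191)) shift px 0.25 3.25 0.99 12mm-per-px [0.1 2.7]
sq (np.int64(350), np.int64(230)) shift px 0.25 3.0 0.97 12mm-per-px [-0.3  2.6]
obl (np.int64(290), np.int64(235)) shift px 0.0 2.75 0.99 12mm-per-px [0.1 2.6]
jar (np.int64(318), np.int64(208)) shift px 0.25 0.0 0.95 12mm-per-px [-0.1  2.7]
drift (np.int64(333), np.int64(254)) shift px 0.0 -0.25 0.94 12mm-per-px [-0.2  2.6]
stone (np.int64(262), np.int64(211)) shift px 0.0 0.0 1.0 12mm-per-px [0.3 2.6]
```

All three heads went down 11–12 mm, and the bystanders haven't moved.

```bash
python3 -c "
from bench import bot
print(bot.finish_job())"
```

```text
the job is handed in; nothing more can be done
None
```

The round, square and oblong heads were pressed fully home in that order (spring force felt at each stop, at most about 8 N); the jar, pin and stone on the plate had not moved in the last camera check, and the job is handed in.

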